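# Feel out the loaded battery case and slide it home in the robot car

## Task

One of the three closed battery cases on the bench has its cells in and the other two are empty; they look alike, so lift them to feel which is the heavy one. Set the loaded case lengthwise in the tray on the robot car and slide it forward under the lip until it stops fully home against the contact block, without shoving the car along the bench. Put any empty case you lifted back flat on the bench where it lay, and leave the screwdriver, multimeter and stripper alone.

Things in the scene. Friction and masses are not known exactly. Their poses are not given: they have to be found in the camera images.
- case_a_center (a point): closed black battery case, 112 mm long (its y), 36 wide (x), 34 high (z), flat on the bench, lid and small slide switch up. This point: its centre, 17 mm above its underside. Any one of the three holds eight cells (200 to 270 g in all); the other two are empty (55 g). Nothing outside tells them apart
- case_b_center (a point): second closed black battery case, 112 mm long (its y), 36 wide (x), 34 high (z), flat on the bench, lid and small slide switch up. This point: its centre, 17 mm above its underside. Any one of the three holds eight cells (200 to 270 g in all); the other two are empty (55 g). Nothing outside tells them apart
- case_c_center (a point): third closed black battery case, 112 mm long (its y), 36 wide (x), 34 high (z), flat on the bench, lid and small slide switch up. This point: its centre, 17 mm above its underside. Any one of the three holds eight cells (200 to 270 g in all); the other two are empty (55 g). Nothing outside tells them apart
- tray_home (a point): where the case's centre lies when fully home in the car's tray. Axes are the car's: -y to its nose (the way the case slides in), y to its tail, z up. Tray floor 17 mm below this point, 84 mm above the bench. Side rails 8 mm high stand 20.2 mm either side (2 mm play), at y -56 to -20 and 44 to 58 mm, open between for fingers. No rear wall. Either end of the case may lead, lid up
- stop_face (a point): middle of the contact block's flat rear face, the stop that the end of the case meets: 56 mm ahead of tray_home, half-way up a case in the tray. The block is 48 mm wide and reaches 43 mm above the tray floor
- lip_edge (a point): middle of the lower rear edge of the lip, a 4 mm plate reaching 14 mm back from the contact block over the tray, its underside 37.5 mm above the tray floor (a case is 34). A case is laid down behind it, its centre about 24 mm to the tail of tray_home, then slid forward under it
- car: four-wheeled robot car with two aluminium decks, 250 mm long (y, nose to -y), 171 mm wide over the wheels (x), loose on the bench, 1.3 kg; its geared wheels do not roll. Origin on the bench under its middle. Upper deck 82 mm above the bench; highest part, the contact block, 127 mm. tray_home lies 40 mm to the tail of its middle. A push over about 6 N on the stop can shift or tip it
- screwdriver: screwdriver, 190 mm long, lying beyond the work; leave alone
- multimeter: hand-held multimeter 190 x 88 x 34 mm lying flat; leave alone
- stripper: blue cable stripper about 145 x 60 x 20 mm lying flat; leave alone
There are look-alikes about, which are no part of the job. Leave any turquoise look-alike of the part that bears case_a_center alone.

How it is judged:
By the outcome, as a careful person would: the job done as asked, in the order asked, and still so for the second after the job is handed in, with the robot touching nothing.
It also fails if it takes over 67 s, if anything falls off the work surface, if the arm or the gripper's body presses on something with over 40 N, if the wrist force passes 120 N, or if a joint passes its speed limit or range.

## Robot

A 6-joint arm with a two-finger parallel gripper is mounted at the origin on the work surface. World frame = base frame: x ahead of the robot, y to its left, z up, the work surface at z = 0. Lengths are in mm, angles in rad, forces in N, time in s.
With the tool pointing down it reaches from about 300 to 775 mm from the base axis. Payload 14.6 kg.
Tool frame: the origin (TCP) lies on the centre line of the jaws, within the pads' length; the fingertips stand ahead of it and the grasp point (between the pads) is the TCP (manip.tip_reach is the z of the fingertips in the tool frame, in mm); z points along the fingers, y is the direction in which the jaws open and shut (so a half turn about z gives the same grasp; the last joint's range is limited). The gripper opens to 94 mm and grips with 3 to 60 N. Pads are 16 mm wide; open, the fingers measure 119 mm over their backs; the gripper's body (75 mm by 177 mm) begins 78 mm behind the grasp point.
Start: joints at [-1.406, 0.3, 1.521, -0, 1.321, -0.067], TCP at [126.345, -535.281, 187.846] pointing down, gripper open.
Joint ranges: [-3.03, 3.03], [-0.79, 2.21], [0.23, 2.52], [-1.04, 4.18], [0, 3.07], [-2.55, 2.55]. Speed limits (rad/s): [2.22, 2.22, 2.57, 3.14, 3.14, 3.14].

## Interface

Orientations are given as [roll, pitch, yaw] about the fixed x, y, z axes, in that order (R = Rz(yaw) Ry(pitch) Rx(roll)).
In Python, from cell import manip, camera, search_frame, masks_of, tip_of gives the robot as it stands.
- The arm moves only by the tool send_rows, never from a script. Its argument "plan" is a list of rows, each an object with "travel": the shift along the tool's x, y, z in mm, a list of three; "delta_rot": the turn, a rotation vector about the tool's x, y, z in degrees, a list of three; "fingers": the gripper's target within -1 to 1 (shut at 1, half-way at 0, fully open at -1). In form: [{"travel": [dx, dy, dz], "delta_rot": [wx, wy, wz], "fingers": fingers}, ...]. A call has 1 to 20 rows; each row shifts and turns the commanded pose from where the row before left it, along the tool's axes as they then stand; what a row does not reach is not made up. A row lasts 1/8 s, in which the tool goes at most 62.5 mm and 10.7 degrees, less where a joint would pass 70% of its speed; a pose out of reach is approached as far as the arm can. A call is refused whole if a number of a shift passes 62.5 or a number of a turn 10.7, either way. A call with a gripper value outside its range is refused whole. The fingers move at their own pace and stop on an object; "grip_force" is the grip in N (left out, the last holds). Time passes only in rows, so rows that do not move let the fingers close. It gives the time, the measured TCP pose, the force and the opening at its end, in the units of the state.
- manip.read_state(): the state, without advancing time (a new reading comes with each control period).
- camera(name): name is "side" or "top" or "wrist"; returns a dict with "color" (420x560x3 uint8, red, green, blue), "z_map" (420x560 float32, mm along the optical axis (not along the pixel's ray), 0 where there is no reading), "fov_y" (degrees; the focal length in pixels is half the picture's height over the tangent of half this angle, whatever the lens; pixels are square), "cx", "cy" (the principal point, pixels), "world_from_camera" (4x4, takes a point from camera to world coordinates); the wrist camera has in their place "tool_from_camera" (4x4, takes a point from camera to tool coordinates, whose origin is the TCP and whose axes are the flange's). Camera axes: x right, y up, looking along -z (the intrinsics and any distortion apply to the point x, -y, -z); pixel columns grow to the right and rows downward; lengths in mm; the calibration is good to about 2 mm. A picture is of the moment at which its call begins: read the wrist's pose just before it.
- manip.sign_off(): hands the job in, once; it reports no verdict.
Trained networks look in the newest picture that a camera, given by its name, has taken for a name from the list of things; names that differ only in an ending like _2 or _b are one class to them, and where a whole thing is asked for, a point or a joint stands for the part that bears it (a point fixed in the world has none). Each returns a list of dicts, best first, with "confidence" (0 to 1); they miss things now and then, are a little off and sometimes report something else, mostly with a low value. They report only what shows in the picture. A call takes as long as a camera call. They do not tell look-alikes from the thing itself.
- search_frame(name, camera): "at" ([x, y, z] in mm, in the coordinates of the camera as it stood for that picture, good to about 4 mm: the middle of the surface that is visible of it).
- masks_of(name, camera): "region" (420x560 bool, what is visible of it).
- tip_of(name, camera): "at" ([x, y, z] in mm, in the coordinates of the camera as it stood for that picture, good to about 4 mm: a listed point, or the origin of a listed thing).
The state is a dict: "clock": time; "joints": joint angles; "qd": joint speeds; "effort": joint torques, N m; "eef_pos": TCP position; "eef_rot": TCP orientation; "wrist_force": force on the tool from outside, world axes, zero at the start; "moment": the same for the moment, N m; "finger_gap": finger opening in mm.
Only numpy, scipy, OpenCV 4.12 (cv2) and the standard library are available. Lean on these libraries where they do the work, as an engineer would, in place of code of your own. Each camera call takes 0.05 s, during which the arm holds its last target. There are 200 camera calls.

## Working session

There is one attempt and no reset: what is moved stays moved. The work goes in short steps, Python scripts to look and compute and a tool call to move; the robot and the scene stay as the last step left them, time stands still between calls to the robot, and variables do not carry over. Pictures are saved under pics/ and viewed, about 8 in all and at most 12, crops included, and the job is handed in when it is done.

Besides the shell and the picture viewer there is one more tool, called after "Emit:" as name(argument=value, ...), one argument or row to a line, values as JSON. send_rows: Moves the arm, as the interface text tells. Its arguments: {"type":"object","properties":{"plan":{"type":"array"},"grip_force":{"type":"number"}},"required":["plan"]}

```bash
mkdir -p pics; cat > h.py <<'E'
import numpy as np, cv2
from cell import manip, camera, search_frame, masks_of, tip_of
from scipy.spatial.transform import Rotation as Ro
def T_tool():
    s=manip.read_state(); T=np.eye(4); T[:3,:3]=Ro.from_euler('xyz',s['eef_rot']).as_matrix(); T[:3,3]=s['eef_pos']; return T
def snap(n):
    T=T_tool(); c=camera(n)
    c['W']=c['world_from_camera'] if 'world_from_camera' in c else T@c['tool_from_camera']; c['W']=np.array(c['W']); return c
def pts(c,rows=None,cols=None):
    h,w=c['z_map'].shape; f=h/2/np.tan(np.radians(c['fov_y'])/2)
    v,u=np.mgrid[:h,:w]; z=c['z_map']
    P=np.stack([(u-c['cx'])/f*z,-(v-c['cy'])/f*z,-z,np.ones_like(z)],-1)
    return (P@c['W'].T)[...,:3]
def w(c,p): return (c['W']@np.r_[p,1])[:3]
def save(c,n): cv2.imwrite('pics/'+n,c['color'][...,::-1])
E
python3 - <<'E'
from h import *
np.set_printoptions(precision=1,suppress=True)
print(manip.read_state(), manip.tip_reach)
ims=[]
for n in('top','side'):
    c=snap(n); print(n,c['W'].tolist() ,c['fov_y'],[k for k in c]); save(c,n+'0.png')
    for k in('case_a_center','tray_home','stop_face','lip_edge','car'):
        for d in tip_of(k,n): print(n,k,round(d['confidence'],2),w(c,d['at']))
E
```

```text
{'clock': 0.0, 'joints': array([-1.4,  0.3,  1.5, -0. ,  1.3, -0.1]), 'qd': array([-0.,  0., -0.,  0.,  0.,  0.]), 'effort': array([ -0. , -53.2, -35.3,   0.1,   0. ,  -0. ]), 'eef_pos': array([ 126.3, -535. ,  187.3]), 'eef_rot': array([-3.1, -0. ,  0.2]), 'wrist_force': array([-0.7, -0.7, -0.5]), 'moment': array([ 0. , -0. ,  0.1]), 'finger_gap': 93.92014586547538} 19.0
top [[0.005467655853862021, 0.9822481657646106, -0.18750638813523637, 285.06895995855604], [-0.9999754003056902, 0.006194471845240465, 0.0032904865951744453, -18.285862791752574], [0.004393577464689588, 0.18748378428711296, 0.9822578720002426, 1490.8196433959233], [0.0, 0.0, 0.0, 1.0]] 52.48239676037675 ['color', 'z_map', 'fov_y', 'cx', 'cy', 'world_from_camera', 'W']
top case_a_center 0.96 [772.7 254.9  16.7]
top case_a_center 0.91 [536.5 340.8  14.6]
top case_a_center 0.9 [665.4 361.5  13.5]
top case_a_center 0.83 [513.5 481.7  18.8]
top tray_home 0.58 [ 570.  -128.7  102.6]
top stop_face 0.62 [ 562.9 -184.6   98.5]
top lip_edge 0.87 [ 565.1 -171.   121.1]
top car 0.97 [ 565.6 -167.7    0.7]
side [[-0.9423872024867804, 0.1965218132543572, -0.27071301687277505, 244.90137656392324], [-0.33408699354134647, -0.5942526279066608, 0.7316076099744535, 825.8442900715661], [-0.017095067582320538, 0.7798993468013979, 0.6256714533388179, 826.3630616650719], [0.0, 0.0, 0.0, 1.0]] 52.119236129067524 ['color', 'z_map', 'fov_y', 'cx', 'cy', 'world_from_camera', 'W']
side case_a_center 0.98 [513.8 484.   18.4]
side case_a_center 0.96 [777.2 252.   15.2]
side case_a_center 0.92 [672.8 357.6  19.4]
side case_a_center 0.82 [536.8 338.8  15.8]
side tray_home 0.61 [ 569.5 -128.6  106.1]
side stop_face 0.78 [ 568.1 -184.1  100.3]
side lip_edge 0.73 [314.3 422.7   2. ]
side lip_edge 0.64 [ 568.7 -172.2  119.7]
side lip_edge 0.46 [813.   43.8   1.2]
side car 0.57 [ 570.  -165.1   -3.5]
```

View pics/top0.png

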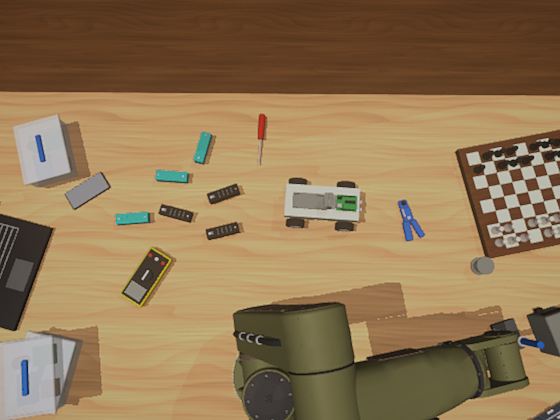

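View pics/side0.png

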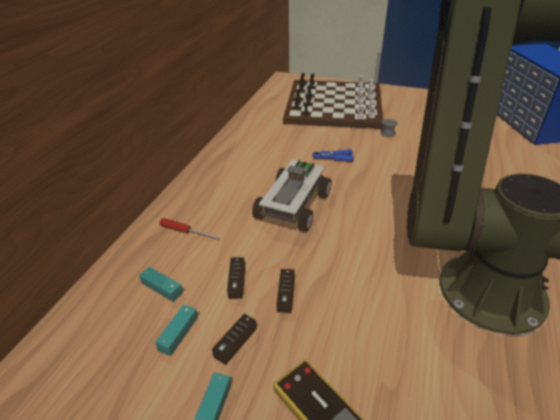

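The top view shows black cases at about (223,193), (223,231) and (176,213) px. The turquoise look-alikes are at (203,148), (172,176) and (133,218). The car is at (323,203), with the green board on its right, so its nose points toward -y. Next I'll measure the black cases by colour and depth.

```bash
python3 - <<'E'
from h import *
np.set_printoptions(precision=1,suppress=True)
for n in('top','side'):
    c=snap(n); P=pts(c); col=c['color'].astype(int)
    near=lambda x,y:None
    m=(P[...,2]>22)&(P[...,2]<48)&(P[...,0]>420)&(P[...,0]<640)&(P[...,1]>100)&(P[...,1]<430)
    m&=(col.max(-1)<110)
    k,l,st,ce=cv2.connectedComponentsWithStats(m.astype(np.uint8))
    for i in range(1,k):
        if st[i,4]<60: continue
        q=P[l==i]; r=cv2.minAreaRect(q[:,:2].astype(np.float32)); 
        b=cv2.boxPoints(r); e=b[1]-b[0]; e2=b[2]-b[1]; e=e if np.hypot(*e)>np.hypot(*e2) else e2
        print(n,st[i,4],'ctr',np.array(r[0]),'size',np.array(r[1]),'yaw',np.degrees(np.arctan2(e[1],e[0]))%180,'z',np.median(q[:,2]))
    for k in('case_a_center','case_b_center'):
      for d in search_frame(k,n): print(k,round(d['confidence'],2),w(c,d['at']))
    # car deck
    m=(P[...,2]>74)&(P[...,2]<90)&(abs(P[...,0]-567)<150)&(abs(P[...,1]+168)<160)
    r=cv2.minAreaRect(P[m][:,:2].astype(np.float32)); print('deck',r, np.median(P[m],0), cv2.boxPoints(r).tolist())
    cv2.imwrite('pics/'+n+'c.png',cv2.resize(c['color'][170:240,270:380,::-1] if n=='top' else c['color'][150:240,240:340,::-1],None,fx=6,fy=6,interpolation=cv2.INTER_CUBIC))
E
```

```text
top 288 ctr [605.9 173.9] size [ 34.3 108.9] yaw 109.614624 z 33.350808692581495
top 297 ctr [535.4 338.3] size [107.9  35.4] yaw 75.20799 z 33.839210461702805
top 295 ctr [473.9 173.5] size [ 33.7 109.9] yaw 105.26833 z 34.062404101519405
case_a_center 0.95 [509.2 483.9  33.4]
case_a_center 0.94 [537.1 336.8  30.9]
case_a_center 0.75 [663.6 361.1  33. ]
case_b_center 0.78 [472.4 171.4  36.3]
deck ((568.1039428710938, -166.4340057373047), (250.9508514404297, 111.82209777832031), 86.5641860961914) [ 565.6 -147.2   82.3] [[504.77362060546875, -288.3331298828125], [616.3947143554688, -295.03466796875], [631.4342651367188, -44.534881591796875], [519.8131713867188, -37.833343505859375]]
side 504 ctr [607.  173.4] size [ 34.4 116.3] yaw 110.15516 z 34.2052921717015
side 554 ctr [475.  174.1] size [ 35. 114.] yaw 104.28955 z 33.83301977501617
side 831 ctr [536.6 338.5] size [113.3  37.9] yaw 75.61459 z 33.764346965408436
case_a_center 0.84 [767.1 260.3  33. ]
case_a_center 0.79 [530.8 346.8  32.2]
case_a_center 0.66 [668.6 368.4  35. ]
case_a_center 0.61 [512.7 478.6  32.8]
case_b_center 0.81 [472.3 188.   32.8]
deck ((567.74365234375, -169.38523864746094), (258.0149230957031, 112.92813873291016), 86.61000061035156) [ 563.5 -128.5   82.7] [[503.7499084472656, -294.828125], [616.48046875, -301.50579833984375], [631.7374267578125, -43.942352294921875], [519.0068359375, -37.264678955078125]]
```

```bash
cat > p.py <<'E'
from h import *
import json,sys
def plan(pos,yaw,n,f,pose=None,dec=0):
    """rows from current (or given) pose to pos/yaw(deg), tool down"""
    T=T_tool() if pose is None else pose.copy()
    R0=T[:3,:3]; p0=T[:3,3].copy(); pos=np.array(pos,float)
    R1=Ro.from_euler('xyz',[np.pi,0,np.radians(yaw)]).as_matrix()
    rv=Ro.from_matrix(R0.T@R1).as_rotvec()
    s=np.arange(1,n+1)/n
    if n>6: s=np.r_[np.cumsum(np.r_[.35,.7,np.ones(n-4),.7,.35])]; s/=s[-1]
    rows=[]
    for a in s:
        R=R0@Ro.from_rotvec(a*rv).as_matrix()
        t=np.round(T[:3,:3].T@(p0+a*(pos-p0)-T[:3,3]),dec)
        d=np.round(Ro.from_matrix(T[:3,:3].T@R).as_rotvec(degrees=True),1)
        rows.append({"travel":t.tolist(),"delta_rot":d.tolist(),"fingers":f})
        T[:3,3]+=T[:3,:3]@t; T[:3,:3]=T[:3,:3]@Ro.from_rotvec(d,degrees=True).as_matrix()
    print(json.dumps(rows).replace('.0,',',').replace('.0]',']').replace('-0,','0,').replace('-0]','0]'))
    return T
E
python3 - <<'E'
from p import *
s=manip.read_state(); print(s['eef_rot'],s['clock'])
T=plan([474.4,173.8,120],104.8,18,-1)
E
```

```text
[3.14154282e+00 3.82741543e-05 2.31841776e-01] 0.9
[{"travel": [11, -13, 1], "delta_rot": [0, 0, -2], "fingers": -1}, {"travel": [23, -26, 3], "delta_rot": [0, 0, -6], "fingers": -1}, {"travel": [36, -33, 5], "delta_rot": [0, 0, -11.7], "fingers": -1}, {"travel": [42, -25, 4], "delta_rot": [0, 0, -17.3], "fingers": -1}, {"travel": [48, -12, 4], "delta_rot": [0, 0, -23], "fingers": -1}, {"travel": [48, 8, 4], "delta_rot": [0, 0, -28.7], "fingers": -1}, {"travel": [39, 30, 4], "delta_rot": [0, 0, -34.4], "fingers": -1}, {"travel": [14, 47, 5], "delta_rot": [0, 0, -40.1], "fingers": -1}, {"travel": [-19, 45, 4], "delta_rot": [0, 0, -45.8], "fingers": -1}, {"travel": [-46, 19, 4], "delta_rot": [0, 0, -51.4], "fingers": -1}, {"travel": [-42, -24, 4], "delta_rot": [0, 0, -57.1], "fingers": -1}, {"travel": [-2, -49, 5], "delta_rot": [0, 0, -62.8], "fingers": -1}, {"travel": [42, -25, 4], "delta_rot": [0, 0, -68.5], "fingers": -1}, {"travel": [39, 31, 4], "delta_rot": [0, 0, -74.2], "fingers": -1}, {"travel": [-18, 45, 4], "delta_rot": [0, 0, -79.9], "fingers": -1}, {"travel": [-48, -11, 4], "delta_rot": [0, 0, -85.5], "fingers": -1}, {"travel": [5, -34, 3], "delta_rot": [0, 0, -89.5], "fingers": -1}, {"travel": [17, 2, 2], "delta_rot": [0, 0, -91.5], "fingers": -1}]
```

```bash
sed -i 's/R0=T\[:3,:3\];/R0=T[:3,:3].copy();/' p.py
python3 - <<'E'
from p import *
T=plan([474.4,173.8,120],104.8,18,-1)
E
```

```text
[{"travel": [11, -13, 1], "delta_rot": [0, 0, -2], "fingers": -1}, {"travel": [23, -26, 3], "delta_rot": [0, 0, -4], "fingers": -1}, {"travel": [35, -34, 5], "delta_rot": [0, 0, -5.7], "fingers": -1}, {"travel": [38, -31, 4], "delta_rot": [0, 0, -5.6], "fingers": -1}, {"travel": [41, -27, 4], "delta_rot": [0, 0, -5.7], "fingers": -1}, {"travel": [43, -23, 4], "delta_rot": [0, 0, -5.7], "fingers": -1}, {"travel": [46, -18, 4], "delta_rot": [0, 0, -5.7], "fingers": -1}, {"travel": [47, -14, 5], "delta_rot": [0, 0, -5.7], "fingers": -1}, {"travel": [48, -9, 4], "delta_rot": [0, 0, -5.7], "fingers": -1}, {"travel": [49, -4, 4], "delta_rot": [0, 0, -5.6], "fingers": -1}, {"travel": [49, 1, 4], "delta_rot": [0, 0, -5.7], "fingers": -1}, {"travel": [49, 5, 5], "delta_rot": [0, 0, -5.7], "fingers": -1}, {"travel": [48, 11, 4], "delta_rot": [0, 0, -5.7], "fingers": -1}, {"travel": [47, 15, 4], "delta_rot": [0, 0, -5.7], "fingers": -1}, {"travel": [45, 20, 4], "delta_rot": [0, 0, -5.7], "fingers": -1}, {"travel": [42, 24, 4], "delta_rot": [0, 0, -5.6], "fingers": -1}, {"travel": [29, 19, 3], "delta_rot": [0, 0, -4], "fingers": -1}, {"travel": [13, 11, 2], "delta_rot": [0, 0, -2], "fingers": -1}]
```

Emit:
send_rows(
  plan=[
    {"travel": [11,-13,1],"delta_rot": [0,0,-2],"fingers": -1},
    {"travel": [23,-26,3],"delta_rot": [0,0,-4],"fingers": -1},
    {"travel": [35,-34,5],"delta_rot": [0,0,-5.7],"fingers": -1},
    {"travel": [38,-31,4],"delta_rot": [0,0,-5.6],"fingers": -1},
    {"travel": [41,-27,4],"delta_rot": [0,0,-5.7],"fingers": -1},
    {"travel": [43,-23,4],"delta_rot": [0,0,-5.7],"fingers": -1},
    {"travel": [46,-18,4],"delta_rot": [0,0,-5.7],"fingers": -1},
    {"travel": [47,-14,5],"delta_rot": [0,0,-5.7],"fingers": -1},
    {"travel": [48,-9,4],"delta_rot": [0,0,-5.7],"fingers": -1},
    {"travel": [49,-4,4],"delta_rot": [0,0,-5.6],"fingers": -1},
    {"travel": [49,1,4],"delta_rot": [0,0,-5.7],"fingers": -1},
    {"travel": [49,5,5],"delta_rot": [0,0,-5.7],"fingers": -1},
    {"travel": [48,11,4],"delta_rot": [0,0,-5.7],"fingers": -1},
    {"travel": [47,15,4],"delta_rot": [0,0,-5.7],"fingers": -1},
    {"travel": [45,20,4],"delta_rot": [0,0,-5.7],"fingers": -1},
    {"travel": [42,24,4],"delta_rot": [0,0,-5.6],"fingers": -1},
    {"travel": [29,19,3],"delta_rot": [0,0,-4],"fingers": -1},
    {"travel": [13,11,2],"delta_rot": [0,0,-2],"fingers": -1},
  ],
)

```text
clock: 3.15
eef_pos: [474.6, 175.2, 119.5]
eef_rot: [-3.141, -0.0, 1.831]
wrist_force: [-0.7, -0.5, -0.3]
finger_gap: 94.2
```

```bash
cat > wchk.py <<'E'
from p import *
np.set_printoptions(precision=1,suppress=True)
c=snap('wrist'); save(c,sys.argv[1]); P=pts(c); s=manip.read_state(); print(s['clock'],s['eef_pos'],np.degrees(s['eef_rot']),s['wrist_force'],s['joints'])
m=(P[...,2]>24)&(P[...,2]<44)&(c['color'].max(-1)<110)&(np.hypot(P[...,0]-s['eef_pos'][0],P[...,1]-s['eef_pos'][1])<90)
k,l,st,ce=cv2.connectedComponentsWithStats(m.astype(np.uint8)); i=1+np.argmax(st[1:,4])
q=P[l==i]; r=cv2.minAreaRect(q[:,:2].astype(np.float32)); print(r,np.median(q[:,2]))
E
python3 wchk.py w1.png
```

```text
3.2 [475.  175.7 119.4] [-180.   -0.  105.] [-0.6  1.3 -0.3] [0.3 0.3 1.7 0.  1.1 0. ]
((475.7415771484375, 172.9270782470703), (34.645591735839844, 109.9399642944336), 14.263285636901855) 33.85531042680259
```

View pics/w1.png

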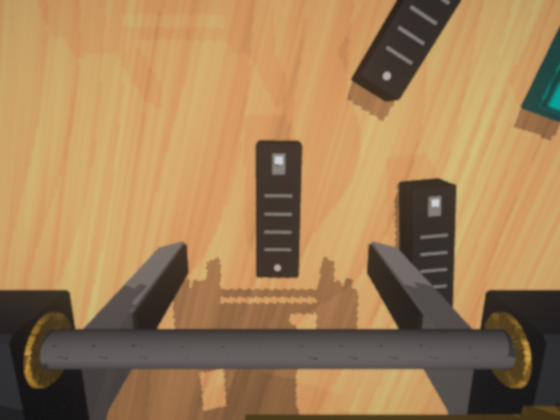

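The wrist view shows the case centred between the open fingers at (278,208), and the second case at right is clear. I'll descend and grasp.

Emit:
send_rows(
  plan=[
    {"travel": [-2,0,20],"delta_rot": [0,0,0],"fingers": -1},
    {"travel": [0,0,35],"delta_rot": [0,0,0],"fingers": -1},
    {"travel": [0,0,25],"delta_rot": [0,0,0],"fingers": -1},
    {"travel": [0,0,14],"delta_rot": [0,0,0],"fingers": -1},
    {"travel": [0,0,0],"delta_rot": [0,0,0],"fingers": 1},
    {"travel": [0,0,0],"delta_rot": [0,0,0],"fingers": 1},
    {"travel": [0,0,0],"delta_rot": [0,0,0],"fingers": 1},
    {"travel": [0,0,0],"delta_rot": [0,0,0],"fingers": 1},
    {"travel": [0,0,0],"delta_rot": [0,0,0],"fingers": 1},
    {"travel": [0,0,0],"delta_rot": [0,0,0],"fingers": 1},
  ],
  grip_force=15,
)

```text
clock: 4.45
eef_pos: [474.9, 172.0, 25.9]
eef_rot: [3.142, -0.0, 1.829]
wrist_force: [0.3, -0.9, -0.9]
finger_gap: 37.0
```

Emit:
send_rows(
  plan=[
    {"travel": [0,0,-10],"delta_rot": [0,0,0],"fingers": 1},
    {"travel": [0,0,-20],"delta_rot": [0,0,0],"fingers": 1},
    {"travel": [0,0,-10],"delta_rot": [0,0,0],"fingers": 1},
    {"travel": [0,0,0],"delta_rot": [0,0,0],"fingers": 1},
    {"travel": [0,0,0],"delta_rot": [0,0,0],"fingers": 1},
  ],
)

```text
clock: 5.08
eef_pos: [474.6, 171.9, 65.4]
eef_rot: [-3.141, 0.0, 1.829]
wrist_force: [0.1, 0.8, 0.3]
finger_gap: 0.4
```

```bash
cat > f.py <<'E'
from h import *
np.set_printoptions(precision=2,suppress=True)
F=[];M=[]
for i in range(6):
    camera('side'); s=manip.read_state(); F.append(s['wrist_force']);M.append(s['moment'])
print(s['clock'],s['eef_pos'],s['finger_gap'],np.mean(F,0),np.std(F,0),np.mean(M,0),s['effort'])
E
python3 f.py
```

```text
5.375 [474.76 171.95  65.57] 0.5091592178153522 [ 0.08 -0.21 -0.31] [0.28 0.35 0.61] [-0.06 -0.12  0.01] [ -0.   -50.38 -30.09   0.06   0.01  -0.  ]
```

The fingers had only just reached the case when I lifted, so they closed on nothing. I'll reopen and check the case.

Emit:
send_rows(
  plan=[
    {"travel": [0,0,-25],"delta_rot": [0,0,0],"fingers": -1},
    {"travel": [0,0,-30],"delta_rot": [0,0,0],"fingers": -1},
    {"travel": [0,0,0],"delta_rot": [0,0,0],"fingers": -1},
    {"travel": [0,0,0],"delta_rot": [0,0,0],"fingers": -1},
    {"travel": [0,0,0],"delta_rot": [0,0,0],"fingers": -1},
    {"travel": [0,0,0],"delta_rot": [0,0,0],"fingers": -1},
    {"travel": [0,0,0],"delta_rot": [0,0,0],"fingers": -1},
  ],
)

```text
clock: 6.25
eef_pos: [474.8, 172.0, 120.5]
eef_rot: [-3.141, -0.0, 1.829]
wrist_force: [-0.3, -0.2, 0.3]
finger_gap: 67.3
```

```bash
python3 wchk.py w2.png
```

```text
6.3 [474.8 172.  120.6] [-180.     0.   104.8] [ 0.3  0.3 -0.8] [ 0.3  0.3  1.7 -0.   1.1  0. ]
((475.8785400390625, 172.78512573242188), (34.459938049316406, 110.56558990478516), 14.295388221740723) 33.83044918454482
```

Emit:
send_rows(
  plan=[
    {"travel": [0,1,20],"delta_rot": [0,0,0],"fingers": -0.4},
    {"travel": [0,0,35],"delta_rot": [0,0,0],"fingers": -0.4},
    {"travel": [0,0,26],"delta_rot": [0,0,0],"fingers": -0.4},
    {"travel": [0,0,14],"delta_rot": [0,0,0],"fingers": 1},
    {"travel": [0,0,0],"delta_rot": [0,0,0],"fingers": 1},
    {"travel": [0,0,0],"delta_rot": [0,0,0],"fingers": 1},
    {"travel": [0,0,0],"delta_rot": [0,0,0],"fingers": 1},
    {"travel": [0,0,0],"delta_rot": [0,0,0],"fingers": 1},
    {"travel": [0,0,0],"delta_rot": [0,0,0],"fingers": 1},
  ],
  grip_force=20,
)

```text
clock: 7.42
eef_pos: [476.0, 172.3, 26.1]
eef_rot: [3.141, 0.0, 1.829]
wrist_force: [0.4, -0.6, -0.7]
finger_gap: 9.2
```

```bash
python3 f.py
```

```text
7.725 [475.86 172.23  25.84] 0.16341895753614105 [-0.09 -0.16 -0.09] [0.35 0.34 0.45] [-0.04 -0.09 -0.01] [  0.   -52.02 -28.12   0.06   0.02   0.  ]
```

```bash
python3 - <<'E'
from h import *
np.set_printoptions(precision=2,suppress=True)
a=snap('wrist'); b=snap('side'); t=snap('top')
print(a['tool_from_camera'])
P=pts(b)
m=(P[...,2]>24)&(P[...,2]<40)&(b['color'].max(-1)<110)&(abs(P[...,0]-475)<90)&(abs(P[...,1]-173)<90)
q=P[m]; print(len(q), cv2.minAreaRect(q[:,:2].astype(np.float32)) if len(q)>5 else '')
im=np.hstack([a['color'],cv2.resize(b['color'][150:360,200:480],None,fx=2,fy=2)])
im=cv2.resize(im,(800,300)); cv2.imwrite('pics/g1.png',im[...,::-1])
E
```

```text
[[  -0.      0.97    0.25   71.83]
 [   1.      0.     -0.      0.25]
 [  -0.      0.25   -0.97 -196.7 ]
 [   0.      0.      0.      1.  ]]
367 ((474.8652648925781, 175.73773193359375), (35.3176383972168, 112.41861724853516), 14.318257331848145)
```

View pics/g1.png

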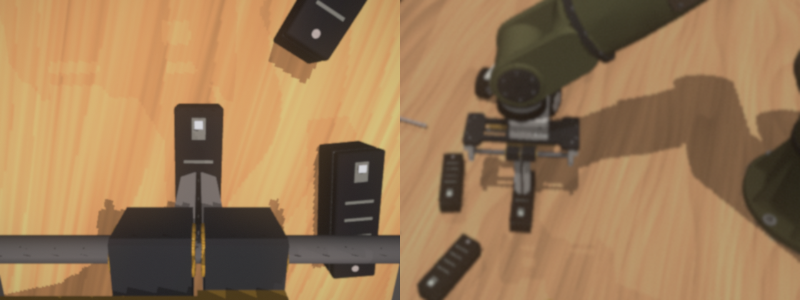

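The fingers look fully shut in line with the case, over its lid. I'll measure the fingertip and lid heights from wrist depth.

```bash
python3 - <<'E'
from h import *
np.set_printoptions(precision=1,suppress=True)
a=snap('wrist'); P=pts(a); C=a['color']
T=T_tool(); Q=(P-T[:3,3])@T[:3,:3]
for r in (150,160,175,200,225,235,243,250,258,266,275,285,300):
    print(r,[ (P[r,u].round(0).tolist(),Q[r,u].round(0).tolist(),C[r,u].tolist()) for u in (262,290)])
print(manip.read_state()['finger_gap'])
E
```

```text
150 [([454.0, 224.0, 33.0], [55.0, -8.0, -7.0], [67, 51, 41]), ([468.0, 227.0, 33.0], [55.0, 7.0, -7.0], [65, 50, 38])]
160 [([456.0, 219.0, 34.0], [50.0, -8.0, -8.0], [68, 55, 46]), ([470.0, 223.0, 35.0], [50.0, 7.0, -9.0], [65, 52, 44])]
175 [([458.0, 211.0, 35.0], [43.0, -8.0, -9.0], [64, 53, 44]), ([472.0, 215.0, 34.0], [42.0, 7.0, -8.0], [64, 53, 48])]
200 [([461.0, 198.0, 34.0], [29.0, -8.0, -8.0], [62, 50, 44]), ([475.0, 202.0, 34.0], [29.0, 7.0, -8.0], [60, 50, 45])]
225 [([464.0, 185.0, 35.0], [16.0, -8.0, -9.0], [119, 113, 105]), ([479.0, 189.0, 35.0], [16.0, 7.0, -9.0], [127, 120, 113])]
235 [([466.0, 179.0, 33.0], [10.0, -8.0, -8.0], [60, 50, 44]), ([480.0, 183.0, 33.0], [9.0, 7.0, -7.0], [60, 49, 44])]
243 [([467.0, 175.0, 34.0], [5.0, -8.0, -8.0], [74, 65, 60]), ([481.0, 179.0, 34.0], [5.0, 7.0, -8.0], [91, 82, 78])]
250 [([467.0, 180.0, 56.0], [10.0, -7.0, -31.0], [122, 112, 108]), ([480.0, 183.0, 55.0], [9.0, 6.0, -29.0], [122, 112, 107])]
258 [([467.0, 180.0, 66.0], [9.0, -7.0, -40.0], [122, 112, 108]), ([479.0, 183.0, 66.0], [9.0, 6.0, -40.0], [122, 112, 108])]
266 [([467.0, 180.0, 76.0], [9.0, -6.0, -50.0], [122, 113, 108]), ([479.0, 182.0, 74.0], [9.0, 6.0, -49.0], [120, 111, 107])]
275 [([468.0, 180.0, 85.0], [10.0, -6.0, -59.0], [121, 112, 108]), ([479.0, 183.0, 86.0], [10.0, 5.0, -60.0], [120, 110, 106])]
285 [([468.0, 180.0, 94.0], [9.0, -6.0, -68.0], [94, 86, 83]), ([478.0, 182.0, 94.0], [9.0, 5.0, -68.0], [109, 100, 97])]
300 [([464.0, 204.0, 150.0], [33.0, -3.0, -125.0], [46, 41, 39]), ([470.0, 206.0, 151.0], [34.0, 3.0, -126.0], [45, 40, 37])]
0.5325459227275682
```

Wrist depth puts the visible fingertips at about z = 50 mm, 16 mm above the lid. That disagrees with the stated TCP and tip reach, so the true tips sit about 45 mm higher than they imply. I'll open and descend in small steps while watching force.

Emit:
send_rows(
  plan=[
    {"travel": [0,0,0],"delta_rot": [0,0,0],"fingers": -0.5},
    {"travel": [0,0,0],"delta_rot": [0,0,0],"fingers": -0.5},
    {"travel": [0,0,0],"delta_rot": [0,0,0],"fingers": -0.5},
    {"travel": [0,0,0],"delta_rot": [0,0,0],"fingers": -0.5},
    {"travel": [0,0,0],"delta_rot": [0,0,0],"fingers": -0.5},
    {"travel": [0,0,4],"delta_rot": [0,0,0],"fingers": -0.5},
    {"travel": [0,0,4],"delta_rot": [0,0,0],"fingers": -0.5},
  ],
)

```text
clock: 8.8
eef_pos: [475.8, 172.2, 17.5]
eef_rot: [-3.141, -0.0, 1.829]
wrist_force: [-0.1, 0.1, 0.3]
finger_gap: 67.4
```

Emit:
send_rows(
  plan=[
    {"travel": [0,0,3],"delta_rot": [0,0,0],"fingers": -0.5},
    {"travel": [0,0,0],"delta_rot": [0,0,0],"fingers": -0.5},
  ],
)

```text
clock: 9.05
eef_pos: [475.7, 172.2, 14.5]
eef_rot: [-3.141, 0.0, 1.829]
wrist_force: [0.4, -0.4, 0.5]
finger_gap: 70.3
```

```bash
python3 - <<'E'
from h import *
np.set_printoptions(precision=1,suppress=True)
a=snap('wrist'); P=pts(a); s=manip.read_state(); print(s['clock'],s['eef_pos'],s['wrist_force'],s['finger_gap'])
T=T_tool(); Q=(P-T[:3,3])@T[:3,:3]
# finger pixels: tool x 0..14, |y| within gap/2..+20
m=(Q[...,0]>-12)&(Q[...,0]<13)&(abs(Q[...,1])>s['finger_gap']/2-3)&(abs(Q[...,1])<s['finger_gap']/2+16)&(P[...,2]>6)
for sg in(-1,1):
    q=Q[m&(np.sign(Q[...,1])==sg)&(Q[...,2]<30)]; print(sg,len(q),np.percentile(q[:,2],[50,90,98,100]) if len(q) else '')
save(a,'w3.png')
E
```

```text
9.1 [475.8 172.2  14.7] [-0.2  0.3 -0.1] 70.60021911592243
-1 6490 [-84.7 -39.5 -23.4 -16.5]
1 6247 [-83.  -38.7 -23.4 -15.5]
```

View pics/w3.png

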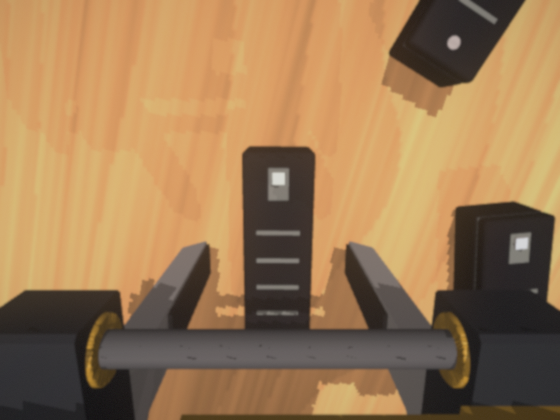

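No force at TCP z = 14.5, where the stated tip would be 4.5 mm inside the bench. So the tips really are near tool z ≈ -20. I'll keep descending in steps.

Emit:
send_rows(
  plan=[
    {"travel": [0,0,10],"delta_rot": [0,0,0],"fingers": -0.5},
    {"travel": [0,0,10],"delta_rot": [0,0,0],"fingers": -0.5},
    {"travel": [0,0,0],"delta_rot": [0,0,0],"fingers": -0.5},
  ],
)

```text
clock: 9.48
eef_pos: [475.3, 172.1, -6.2]
eef_rot: [-3.14, 0.0, 1.829]
wrist_force: [-0.2, 0.4, 0.8]
finger_gap: 70.7
```

```bash
python3 - <<'E'
from h import *
np.set_printoptions(precision=1,suppress=True)
a=snap('wrist'); P=pts(a); s=manip.read_state(); print(s['clock'],s['eef_pos'],s['wrist_force'],s['finger_gap'])
T=T_tool(); Q=(P-T[:3,3])@T[:3,:3]; u=np.arange(560)
for r in range(238,262,3):
    i=np.argmin(abs(Q[r,:,1]-s['finger_gap']/2-5)+1000*(u<280)); print(r,i,P[r,i],Q[r,i],a['color'][r,i])
E
```

```text
9.525 [475.6 172.1  -5.7] [ 0.  -0.1  0.3] 70.46367443853369
238 351 [512.4 189.9   1.1] [ 7.8 40.1 -6.8] [219 168 109]
241 351 [513.4 187.8  -0.6] [ 5.5 40.5 -5.1] [185 147 111]
244 357 [512.1 191.5  15.3] [  9.4  40.3 -21. ] [141 122 109]
247 359 [512.2 191.6  19.9] [  9.4  40.3 -25.6] [127 116 109]
250 360 [512.1 191.2  23.1] [  9.1  40.1 -28.8] [127 115 110]
253 363 [512.  191.8  28.9] [  9.8  40.2 -34.6] [126 115 109]
256 364 [511.7 191.6  32.3] [  9.6  39.9 -38. ] [127 116 110]
259 366 [511.8 191.7  36. ] [  9.6  40.  -41.7] [126 115 109]
```

Fingertips are at tool z ≈ -19.5, so about 14 mm above the bench. I'll go down 7 mm more and grip.

Emit:
send_rows(
  plan=[
    {"travel": [0,0,7],"delta_rot": [0,0,0],"fingers": -0.5},
    {"travel": [0,0,0],"delta_rot": [0,0,0],"fingers": 1},
    {"travel": [0,0,0],"delta_rot": [0,0,0],"fingers": 1},
    {"travel": [0,0,0],"delta_rot": [0,0,0],"fingers": 1},
    {"travel": [0,0,0],"delta_rot": [0,0,0],"fingers": 1},
    {"travel": [0,0,0],"delta_rot": [0,0,0],"fingers": 1},
  ],
  grip_force=20,
)

```text
clock: 10.28
eef_pos: [475.9, 172.3, -12.0]
eef_rot: [3.141, -0.0, 1.829]
wrist_force: [-0.6, -0.1, 0.4]
finger_gap: 36.3
```

Emit:
send_rows(
  plan=[
    {"travel": [0,0,0],"delta_rot": [0,0,0],"fingers": 1},
  ],
)

```text
clock: 10.4
eef_pos: [475.9, 172.2, -12.0]
eef_rot: [3.141, -0.0, 1.829]
wrist_force: [-0.9, 0.6, 2.3]
finger_gap: 35.9
```

Emit:
send_rows(
  plan=[
    {"travel": [0,0,-6],"delta_rot": [0,0,0],"fingers": 1},
    {"travel": [0,0,-14],"delta_rot": [0,0,0],"fingers": 1},
    {"travel": [0,0,-10],"delta_rot": [0,0,0],"fingers": 1},
    {"travel": [0,0,0],"delta_rot": [0,0,0],"fingers": 1},
    {"travel": [0,0,0],"delta_rot": [0,0,0],"fingers": 1},
  ],
)

```text
clock: 11.02
eef_pos: [475.7, 172.2, 17.7]
eef_rot: [-3.141, -0.0, 1.829]
wrist_force: [-0.0, 0.4, -0.4]
finger_gap: 36.0
```

```bash
python3 f.py
```

```text
11.325 [475.79 172.21  17.66] 36.14344480771875 [ 0.1  -0.29 -0.47] [0.28 0.61 0.37] [-0.03 -0.09 -0.02] [  0.   -52.57 -27.83   0.06   0.02   0.  ]
```

Fz is about -0.5 N, so this case is empty. I'll set it back and go to the case at (606,174).

Emit:
send_rows(
  plan=[
    {"travel": [0,0,14],"delta_rot": [0,0,0],"fingers": 1},
    {"travel": [0,0,11],"delta_rot": [0,0,0],"fingers": 1},
    {"travel": [0,0,3],"delta_rot": [0,0,0],"fingers": 1},
    {"travel": [0,0,1.5],"delta_rot": [0,0,0],"fingers": 1},
    {"travel": [0,0,0],"delta_rot": [0,0,0],"fingers": 0.5},
    {"travel": [0,0,0],"delta_rot": [0,0,0],"fingers": -0.2},
    {"travel": [0,0,0],"delta_rot": [0,0,0],"fingers": -0.4},
    {"travel": [0,0,-15],"delta_rot": [0,0,0],"fingers": -0.4},
    {"travel": [0,0,-40],"delta_rot": [0,0,0],"fingers": -0.4},
    {"travel": [0,0,-15],"delta_rot": [0,0,0],"fingers": -0.4},
  ],
)

```text
clock: 12.58
eef_pos: [476.9, 172.5, 61.1]
eef_rot: [3.138, -0.0, 1.829]
wrist_force: [-0.3, 0.4, -0.3]
finger_gap: 65.8
```

```bash
python3 - <<'E'
from p import *
print(manip.read_state()['finger_gap'])
T=plan([606.8,173.6,50],109.8,6,-0.4)
T=plan([606.8,173.6,-12],109.8,3,-0.4,T)
E
```

```text
65.75905642125724
[{"travel": [-5, 21, 2], "delta_rot": [0, 0, -0.8], "fingers": -0.4}, {"travel": [-6, 21, 2], "delta_rot": [0.1, 0, -0.9], "fingers": -0.4}, {"travel": [-6, 21, 2], "delta_rot": [0, 0, -0.8], "fingers": -0.4}, {"travel": [-6, 20, 2], "delta_rot": [0, 0, -0.8], "fingers": -0.4}, {"travel": [-7, 21, 2], "delta_rot": [0.1, 0, -0.9], "fingers": -0.4}, {"travel": [-7, 21, 1], "delta_rot": [0, 0, -0.8], "fingers": -0.4}]
[{"travel": [0, 0, 21], "delta_rot": [0, 0, 0], "fingers": -0.4}, {"travel": [0, 0, 21], "delta_rot": [0, 0, 0], "fingers": -0.4}, {"travel": [0, 0, 20], "delta_rot": [0, 0, 0], "fingers": -0.4}]
```

Emit:
send_rows(
  plan=[
    {"travel": [-5,21,2],"delta_rot": [0,0,-0.8],"fingers": -0.4},
    {"travel": [-6,21,2],"delta_rot": [0,0,-0.9],"fingers": -0.4},
    {"travel": [-6,21,2],"delta_rot": [0,0,-0.8],"fingers": -0.4},
    {"travel": [-6,20,2],"delta_rot": [0,0,-0.8],"fingers": -0.4},
    {"travel": [-7,21,2],"delta_rot": [0,0,-0.9],"fingers": -0.4},
    {"travel": [-7,21,1],"delta_rot": [0,0,-0.8],"fingers": -0.4},
    {"travel": [0,0,21],"delta_rot": [0,0,0],"fingers": -0.4},
  ],
)

```text
clock: 13.45
eef_pos: [608.0, 173.1, 27.2]
eef_rot: [3.139, 0.0, 1.916]
wrist_force: [0.2, -0.8, -0.5]
finger_gap: 66.2
```

```bash
python3 wchk.py w4.png
```

```text
13.5 [605.5 172.7  23.2] [-179.8   -0.   109.8] [-0.8 -0.1 -3.1] [ 0.2  0.6  1.4 -0.   1.1 -0.1]
((606.6029052734375, 176.2318572998047), (35.34053421020508, 104.43717193603516), 20.072078704833984) 33.838389470855844
```

Emit:
send_rows(
  plan=[
    {"travel": [0,0,15],"delta_rot": [0,0,0],"fingers": -0.4},
    {"travel": [0,0,14],"delta_rot": [0,0,0],"fingers": -0.4},
    {"travel": [0,0,5],"delta_rot": [0,0,0],"fingers": 1},
    {"travel": [0,0,0],"delta_rot": [0,0,0],"fingers": 1},
    {"travel": [0,0,0],"delta_rot": [0,0,0],"fingers": 1},
  ],
)

```text
clock: 14.12
eef_pos: [606.6, 173.2, -7.1]
eef_rot: [3.141, 0.0, 1.916]
wrist_force: [0.3, -0.1, 0.4]
finger_gap: 39.1
```

Emit:
send_rows(
  plan=[
    {"travel": [0,0,0],"delta_rot": [0,0,0],"fingers": 1},
    {"travel": [0,0,0],"delta_rot": [0,0,0],"fingers": 1},
    {"travel": [0,0,0],"delta_rot": [0,0,0],"fingers": 1},
  ],
)

```text
clock: 14.5
eef_pos: [606.6, 173.2, -7.1]
eef_rot: [3.141, 0.0, 1.916]
wrist_force: [-0.5, 0.6, 5.7]
finger_gap: 35.8
```

Emit:
send_rows(
  plan=[
    {"travel": [0,0,-6],"delta_rot": [0,0,0],"fingers": 1},
    {"travel": [0,0,-14],"delta_rot": [0,0,0],"fingers": 1},
    {"travel": [0,0,-10],"delta_rot": [0,0,0],"fingers": 1},
    {"travel": [0,0,0],"delta_rot": [0,0,0],"fingers": 1},
    {"travel": [0,0,0],"delta_rot": [0,0,0],"fingers": 1},
  ],
)

```text
clock: 15.12
eef_pos: [606.1, 173.1, 22.2]
eef_rot: [-3.141, -0.0, 1.916]
wrist_force: [1.0, 0.2, -1.5]
finger_gap: 35.9
```

```bash
python3 f.py
```

```text
15.425 [606.17 173.07  22.09] 35.85863834407823 [ 0.36 -0.26 -0.19] [0.23 0.22 0.58] [-0.04 -0.11 -0.01] [ -0.   -67.91 -31.32   0.06   0.03  -0.  ]
```

Empty as well (Fz ≈ -0.2 N). I'll put it back and go to the third case at (536,338).

Emit:
send_rows(
  plan=[
    {"travel": [0,0,14],"delta_rot": [0,0,0],"fingers": 1},
    {"travel": [0,0,11],"delta_rot": [0,0,0],"fingers": 1},
    {"travel": [0,0,3],"delta_rot": [0,0,0],"fingers": 1},
    {"travel": [0,0,1.5],"delta_rot": [0,0,0],"fingers": 1},
    {"travel": [0,0,0],"delta_rot": [0,0,0],"fingers": 0.5},
    {"travel": [0,0,0],"delta_rot": [0,0,0],"fingers": -0.2},
    {"travel": [0,0,0],"delta_rot": [0,0,0],"fingers": -0.4},
    {"travel": [0,0,-15],"delta_rot": [0,0,0],"fingers": -0.4},
    {"travel": [0,0,-40],"delta_rot": [0,0,0],"fingers": -0.4},
    {"travel": [0,0,-15],"delta_rot": [0,0,0],"fingers": -0.4},
  ],
)

```text
clock: 16.68
eef_pos: [607.4, 173.4, 66.1]
eef_rot: [3.137, 0.0, 1.916]
wrist_force: [1.3, 0.1, 0.3]
finger_gap: 65.9
```

```bash
python3 - <<'E'
from p import *
print(manip.read_state()['finger_gap'])
T=plan([536.3,338.4,40],75.5,8,-0.4)
E
```

```text
65.8589862103643
[{"travel": [10, -1, 1], "delta_rot": [0, 0, 2], "fingers": -0.4}, {"travel": [21, -2, 3], "delta_rot": [0, 0, 3.9], "fingers": -0.4}, {"travel": [29, -4, 5], "delta_rot": [0.1, 0, 5.6], "fingers": -0.4}, {"travel": [28, -8, 4], "delta_rot": [0, 0, 5.6], "fingers": -0.4}, {"travel": [28, -11, 4], "delta_rot": [0.1, 0, 5.7], "fingers": -0.4}, {"travel": [26, -13, 5], "delta_rot": [0, 0, 5.6], "fingers": -0.4}, {"travel": [18, -11, 3], "delta_rot": [0, 0, 3.9], "fingers": -0.4}, {"travel": [8, -6, 1], "delta_rot": [0, 0, 2], "fingers": -0.4}]
```

Emit:
send_rows(
  plan=[
    {"travel": [10,-1,1],"delta_rot": [0,0,2],"fingers": -0.4},
    {"travel": [21,-2,3],"delta_rot": [0,0,3.9],"fingers": -0.4},
    {"travel": [29,-4,5],"delta_rot": [0,0,5.6],"fingers": -0.4},
    {"travel": [28,-8,4],"delta_rot": [0,0,5.6],"fingers": -0.4},
    {"travel": [28,-11,4],"delta_rot": [0,0,5.7],"fingers": -0.4},
    {"travel": [26,-13,5],"delta_rot": [0,0,5.6],"fingers": -0.4},
    {"travel": [18,-11,3],"delta_rot": [0,0,3.9],"fingers": -0.4},
    {"travel": [8,-6,1],"delta_rot": [0,0,2],"fingers": -0.4},
    {"travel": [0,0,0],"delta_rot": [0,0,0],"fingers": -0.4},
  ],
)

```text
clock: 17.8
eef_pos: [534.2, 338.4, 36.7]
eef_rot: [-3.141, 0.0, 1.319]
wrist_force: [-0.2, 0.1, 0.4]
finger_gap: 65.6
```

```bash
python3 wchk.py w5.png; python3 f.py
```

```text
17.85 [534.5 337.9  36.8] [-180.     0.    75.6] [ 0.4 -0.3  0.1] [ 0.5  0.6  1.4 -0.   1.1  0.8]
((537.3496704101562, 338.277587890625), (110.20626831054688, 35.56259536743164), 75.18594360351562) 33.802189190897465
18.15 [534.85 337.61  36.9 ] 66.09614881597552 [-0.07  0.26  0.24] [0.19 0.39 0.29] [-0.06 -0.08  0.01] [  0.01 -67.52 -31.79   0.06  -0.04  -0.01]
```

Emit:
send_rows(
  plan=[
    {"travel": [1,2,20],"delta_rot": [0,0,0],"fingers": -0.4},
    {"travel": [0,0,20],"delta_rot": [0,0,0],"fingers": -0.4},
    {"travel": [0,0,9],"delta_rot": [0,0,0],"fingers": 1},
    {"travel": [0,0,0],"delta_rot": [0,0,0],"fingers": 1},
    {"travel": [0,0,0],"delta_rot": [0,0,0],"fingers": 1},
    {"travel": [0,0,0],"delta_rot": [0,0,0],"fingers": 1},
    {"travel": [0,0,0],"delta_rot": [0,0,0],"fingers": 1},
    {"travel": [0,0,0],"delta_rot": [0,0,0],"fingers": 1},
  ],
  grip_force=30,
)

```text
clock: 19.15
eef_pos: [537.1, 338.6, -11.5]
eef_rot: [3.141, -0.001, 1.317]
wrist_force: [-0.2, 0.6, 3.8]
finger_gap: 35.9
```

Emit:
send_rows(
  plan=[
    {"travel": [0,0,-6],"delta_rot": [0,0,0],"fingers": 1},
    {"travel": [0,0,-14],"delta_rot": [0,0,0],"fingers": 1},
    {"travel": [0,0,-10],"delta_rot": [0,0,0],"fingers": 1},
    {"travel": [0,0,0],"delta_rot": [0,0,0],"fingers": 1},
    {"travel": [0,0,0],"delta_rot": [0,0,0],"fingers": 1},
  ],
)

```text
clock: 19.77
eef_pos: [536.6, 338.3, 17.6]
eef_rot: [-3.141, 0.0, 1.317]
wrist_force: [0.1, 0.2, -2.2]
finger_gap: 36.0
```

```bash
python3 f.py
```

```text
20.075 [536.69 338.39  17.57] 35.932901459290356 [ 0.28  0.28 -2.1 ] [0.24 0.48 0.26] [-0.04 -0.07  0.02] [ -0.   -69.69 -31.97   0.06  -0.04  -0.  ]
```

Fz ≈ -2.1 N, so this is the loaded case. I'll carry it high to over the car's nose and use the wrist camera to measure the tray.

```bash
python3 - <<'E'
from p import *
T=plan([536.7,338.4,170],75.5,5,1)
T=plan([565,-235,170],86.6,15,1,T)
E
```

```text
[{"travel": [0, 0, -30], "delta_rot": [0, 0, 0], "fingers": 1}, {"travel": [0, 0, -31], "delta_rot": [0, 0, 0], "fingers": 1}, {"travel": [0, 0, -30], "delta_rot": [0, 0, 0], "fingers": 1}, {"travel": [0, 0, -31], "delta_rot": [0, 0, 0], "fingers": 1}, {"travel": [0, 0, -30], "delta_rot": [0, 0, 0], "fingers": 1}]
[{"travel": [-15, 5, 0], "delta_rot": [0, 0, -0.3], "fingers": 1}, {"travel": [-29, 9, 0], "delta_rot": [0, 0, -0.6], "fingers": 1}, {"travel": [-42, 12, 0], "delta_rot": [0, 0, -0.8], "fingers": 1}, {"travel": [-42, 12, 0], "delta_rot": [0, 0, -0.9], "fingers": 1}, {"travel": [-43, 11, 0], "delta_rot": [0, 0, -0.8], "fingers": 1}, {"travel": [-42, 10, 0], "delta_rot": [0, 0, -0.9], "fingers": 1}, {"travel": [-43, 10, 0], "delta_rot": [0, 0, -0.8], "fingers": 1}, {"travel": [-43, 10, 0], "delta_rot": [0, 0, -0.9], "fingers": 1}, {"travel": [-43, 8, 0], "delta_rot": [0, 0, -0.8], "fingers": 1}, {"travel": [-43, 8, 0], "delta_rot": [0, 0, -0.9], "fingers": 1}, {"travel": [-43, 8, 0], "delta_rot": [0, 0, -0.8], "fingers": 1}, {"travel": [-43, 6, 0], "delta_rot": [0, 0, -0.9], "fingers": 1}, {"travel": [-44, 6, 0], "delta_rot": [0, 0, -0.8], "fingers": 1}, {"travel": [-30, 4, 0], "delta_rot": [0, 0, -0.6], "fingers": 1}, {"travel": [-15, 2, 0], "delta_rot": [0, 0, -0.3], "fingers": 1}]
```

Emit:
send_rows(
  plan=[
    {"travel": [0,0,-15],"delta_rot": [0,0,0],"fingers": 1},
    {"travel": [0,0,-35],"delta_rot": [0,0,0],"fingers": 1},
    {"travel": [0,0,-37],"delta_rot": [0,0,0],"fingers": 1},
    {"travel": [0,0,-35],"delta_rot": [0,0,0],"fingers": 1},
    {"travel": [-15,5,-30],"delta_rot": [0,0,-0.3],"fingers": 1},
    {"travel": [-29,9,0],"delta_rot": [0,0,-0.6],"fingers": 1},
    {"travel": [-42,12,0],"delta_rot": [0,0,-0.8],"fingers": 1},
    {"travel": [-42,12,0],"delta_rot": [0,0,-0.9],"fingers": 1},
    {"travel": [-43,11,0],"delta_rot": [0,0,-0.8],"fingers": 1},
    {"travel": [-42,10,0],"delta_rot": [0,0,-0.9],"fingers": 1},
    {"travel": [-43,10,0],"delta_rot": [0,0,-0.8],"fingers": 1},
    {"travel": [-43,10,0],"delta_rot": [0,0,-0.9],"fingers": 1},
    {"travel": [-43,8,0],"delta_rot": [0,0,-0.8],"fingers": 1},
    {"travel": [-43,8,0],"delta_rot": [0,0,-0.9],"fingers": 1},
    {"travel": [-43,8,0],"delta_rot": [0,0,-0.8],"fingers": 1},
    {"travel": [-43,6,0],"delta_rot": [0,0,-0.9],"fingers": 1},
    {"travel": [-44,6,0],"delta_rot": [0,0,-0.8],"fingers": 1},
    {"travel": [-30,4,0],"delta_rot": [0,0,-0.6],"fingers": 1},
    {"travel": [-15,2,0],"delta_rot": [0,0,-0.3],"fingers": 1},
    {"travel": [0,0,0],"delta_rot": [0,0,0],"fingers": 1},
  ],
)

```text
clock: 22.58
eef_pos: [565.1, -234.8, 170.2]
eef_rot: [3.141, 0.0, 1.51]
wrist_force: [-0.8, 0.9, -1.4]
finger_gap: 35.6
```

```bash
python3 - <<'E'
from h import *
np.set_printoptions(precision=1,suppress=True)
c=snap('wrist'); s=manip.read_state(); print(s['clock'],s['eef_pos'],np.degrees(s['eef_rot']),s['wrist_force'])
save(c,'w6.png'); P=pts(c); np.savez('w6.npz',P=P,C=c['color'])
for k in('tray_home','stop_face','lip_edge','car'):
    for d in tip_of(k,'wrist'): print(k,round(d['confidence'],2),w(c,d['at']))
E
```

```text
22.625 [ 565.1 -234.   170.1] [180.   -0.   86.6] [ 0.1 -0.2 -1.4]
tray_home 0.74 [ 571.  -126.5   99.4]
stop_face 0.74 [ 563.9 -182.9  101.9]
lip_edge 0.55 [ 570.8 -167.4  123.2]
lip_edge 0.25 [ 566.3 -182.7  100.5]
car 0.84 [ 569.5 -167.6   -2.9]
car 0.16 [ 529.8 -474.3   -0.2]
```

View pics/w6.png

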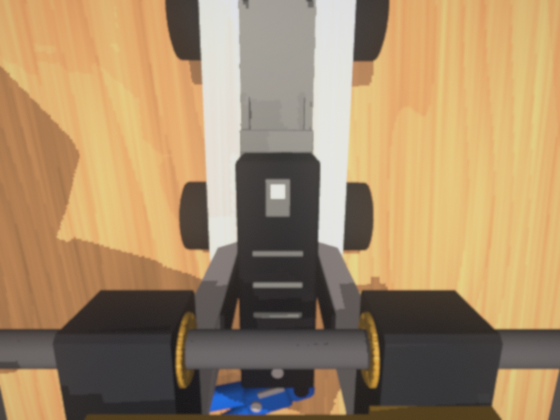

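The wrist view shows the white deck edges at columns ~205 and ~350, the grey tray between ~240 and ~313, rail ends near rows 95-130, and the lip near row 140. I'll fit the centreline from these.

```bash
python3 - <<'E'
import numpy as np
np.set_printoptions(precision=1,suppress=True)
d=np.load('w6.npz');P=d['P'];C=d['C'].astype(int)
for r in range(4,150,12):
    z=P[r,:,2]; col=C[r]
    deck=np.where((z>74)&(z<112)&(P[r,:,1]>-300))[0]
    sat=col.max(-1)-col.min(-1)
    white=(col.min(-1)>185)&(z>70)
    wi=np.where(white)[0]; g=np.where((col.max(-1)<185)&(col.max(-1)>90)&(z>76)&(sat<25))[0]
    g=g[(g>215)&(g<340)]
    rail=np.where(z[215:340]>88)[0]+215
    f=lambda i:(int(i),P[r,i,0].round(1),P[r,i,2].round(0)) 
    print(r,'y',P[r,280,1].round(1),'deck',f(deck[0]),f(deck[-1]),'mid',((P[r,deck[0],0]+P[r,deck[-1],0])/2).round(1),
     'gray',(f(g[0]),f(g[-1]),((P[r,g[0],0]+P[r,g[-1],0])/2).round(1)) if len(g) else '', 'rail',[f(i) for i in (rail[0],rail[-1])] if len(rail) else '')
print(P[100,225:332:3,2]); print(C[100,225:332:3,0]); print(P[40,225:332:3,2])
print(P[20:160:6,265,1:])
q=[ (r,P[r,[i for i in np.where((P[r,:,2]>155)&(P[r,:,2]<215))[0] if 200<i<360]]) for r in (170,190,210,230)]
for r,a in q: print(r,a[0],a[-1])
E
```

```text
4 y -87.3 deck (199, np.float64(519.4), np.float64(81.0)) (355, np.float64(628.9), np.float64(82.0)) mid 574.2 gray ((238, np.float64(546.9), np.float64(82.0)), (314, np.float64(599.9), np.float64(84.0)), np.float64(573.4)) rail 
16 y -95.2 deck (200, np.float64(519.4), np.float64(82.0)) (354, np.float64(628.4), np.float64(81.0)) mid 573.9 gray ((239, np.float64(547.2), np.float64(85.0)), (314, np.float64(599.5), np.float64(85.0)), np.float64(573.4)) rail 
28 y -102.5 deck (200, np.float64(518.4), np.float64(82.0)) (354, np.float64(628.0), np.float64(82.0)) mid 573.2 gray ((240, np.float64(547.1), np.float64(84.0)), (314, np.float64(599.4), np.float64(84.0)), np.float64(573.3)) rail 
40 y -110.3 deck (201, np.float64(518.2), np.float64(81.0)) (353, np.float64(627.1), np.float64(83.0)) mid 572.7 gray ((239, np.float64(545.5), np.float64(81.0)), (314, np.float64(599.1), np.float64(84.0)), np.float64(572.3)) rail 
52 y -118.4 deck (201, np.float64(517.4), np.float64(82.0)) (352, np.float64(626.5), np.float64(82.0)) mid 571.9 gray ((240, np.float64(545.8), np.float64(84.0)), (313, np.flo
[... 2879 characters left out ...]
83.3 82.8 83.9 85.7 83.3 83.5 84.  84.1 83.6 83.7
 83.9 83.6 82.8 83.  82.9 80.2 81.8 83.1]
[[ -96.8   84. ]
 [-100.6   83.8]
 [-104.6   84.4]
 [-108.4   83.9]
 [-112.4   84.3]
 [-116.2   83.6]
 [-120.2   83.6]
 [-124.5   85. ]
 [-128.4   83.6]
 [-132.6   84.6]
 [-136.6   83.9]
 [-140.9   85. ]
 [-144.9   82.6]
 [-149.1   83. ]
 [-153.5   84.4]
 [-157.7   82.7]
 [-162.1   83.9]
 [-166.4   84.2]
 [-170.8   85.3]
 [-173.5  125.3]
 [-177.3  124.5]
 [-181.   126.9]
 [-184.9  125.6]
 [-180.3  205.9]]
170 [ 550.6 -183.7  213.3] [ 585.8 -185.7  214.4]
190 [ 550.4 -192.   214.6] [ 584.6 -194.2  214.4]
210 [ 549.4 -201.2  212.9] [ 585.3 -203.1  213.9]
230 [ 549.3 -209.6  214.9] [ 584.5 -212.2  213.7]
```

```bash
python3 - <<'E'
from p import *
T=plan([573.0,-103,130],86.2,8,1)
T=plan([573.0,-103,75],86.2,5,1,T,1)
E
```

```text
[{"travel": [8, 0, 2], "delta_rot": [0, 0, 0], "fingers": 1}, {"travel": [15, 0, 5], "delta_rot": [0, 0, 0.1], "fingers": 1}, {"travel": [21, 0, 6], "delta_rot": [0, 0, 0], "fingers": 1}, {"travel": [21, 0, 7], "delta_rot": [0, 0, 0.1], "fingers": 1}, {"travel": [22, 0, 7], "delta_rot": [0, 0, 0.1], "fingers": 1}, {"travel": [21, 0, 6], "delta_rot": [0, 0, 0.1], "fingers": 1}, {"travel": [15, 0, 5], "delta_rot": [0, 0, 0], "fingers": 1}, {"travel": [8, 0, 2], "delta_rot": [0, 0, 0], "fingers": 1}]
[{"travel": [0, -0.1, 11], "delta_rot": [0, 0, 0], "fingers": 1}, {"travel": [0, 0, 11], "delta_rot": [0, 0, 0], "fingers": 1}, {"travel": [-0.1, -0.1, 11], "delta_rot": [0, 0, 0], "fingers": 1}, {"travel": [0, -0.1, 11.1], "delta_rot": [0, 0, 0], "fingers": 1}, {"travel": [0, 0, 11], "delta_rot": [0, 0, 0], "fingers": 1}]
```

Emit:
send_rows(
  plan=[
    {"travel": [8,0,2],"delta_rot": [0,0,0],"fingers": 1},
    {"travel": [15,0,5],"delta_rot": [0,0,0.1],"fingers": 1},
    {"travel": [21,0,6],"delta_rot": [0,0,0],"fingers": 1},
    {"travel": [21,0,7],"delta_rot": [0,0,0.1],"fingers": 1},
    {"travel": [22,0,7],"delta_rot": [0,0,0.1],"fingers": 1},
    {"travel": [21,0,6],"delta_rot": [0,0,0.1],"fingers": 1},
    {"travel": [15,0,5],"delta_rot": [0,0,0],"fingers": 1},
    {"travel": [8,0,12],"delta_rot": [0,0,0],"fingers": 1},
    {"travel": [0,0,15],"delta_rot": [0,0,0],"fingers": 1},
    {"travel": [0,0,5],"delta_rot": [0,0,0],"fingers": 1},
    {"travel": [0,0,0],"delta_rot": [0,0,0],"fingers": 1},
  ],
)

```text
clock: 24.2
eef_pos: [573.1, -104.4, 99.3]
eef_rot: [-3.141, -0.0, 1.503]
wrist_force: [0.8, -0.2, -2.0]
finger_gap: 35.7
```

```bash
python3 - <<'E'
from h import *
np.set_printoptions(precision=1,suppress=True)
c=snap('wrist'); s=manip.read_state(); print(s['clock'],s['eef_pos'],np.degrees(s['eef_rot']),s['wrist_force'])
P=pts(c); C=c['color'].astype(int)
for r in range(60,240,15):
    z=P[r,:,2]; deck=np.where((z>74)&(z<90)&(P[r,:,1]>-300)&(C[r].min(-1)>170))[0]
    case=np.where((z>115)&(z<150)&(C[r].max(-1)<120))[0]; case=case[(case>200)&(case<360)]
    g=lambda a:(int(a[0]),int(a[-1]),((P[r,a[0],0]+P[r,a[-1],0])/2).round(1),P[r,(a[0]+a[-1])//2,1].round(1)) if len(a) else ''
    print(r,'deck',g(deck),'case',g(case))
b=snap('side'); cv2.imwrite('pics/s1.png',np.hstack([c['color'],cv2.resize(b['color'][130:250,220:380],(560,420))])[::1,:,::-1][:, :, :].copy()); 
im=cv2.imread('pics/s1.png'); cv2.imwrite('pics/s1.png',cv2.resize(im,(800,300)))
E
```

```text
24.25 [ 573.3 -104.4   99.9] [-180.     0.    86.1] [ 0.1  0.6 -1.6]
60 deck  case 
75 deck  case 
90 deck  case 
105 deck  case 
120 deck  case 
135 deck  case 
150 deck (182, 371, np.float64(576.5), np.float64(-51.3)) case 
165 deck (183, 370, np.float64(575.8), np.float64(-52.1)) case (236, 319, np.float64(577.1), np.float64(-52.1))
180 deck (184, 369, np.float64(575.5), np.float64(-58.1)) case (236, 319, np.float64(576.6), np.float64(-58.2))
195 deck (185, 368, np.float64(574.6), np.float64(-64.4)) case (236, 319, np.float64(576.2), np.float64(-64.5))
210 deck (186, 367, np.float64(574.0), np.float64(-71.0)) case (236, 319, np.float64(575.5), np.float64(-71.2))
225 deck (187, 366, np.float64(573.5), np.float64(-77.8)) case (237, 318, np.float64(575.3), np.float64(-77.9))
```

View pics/s1.png

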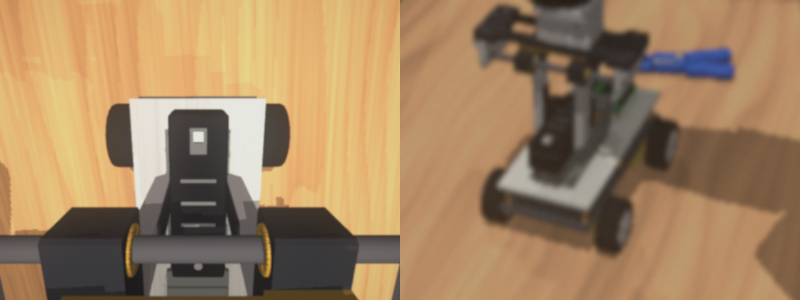

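Side view shows the case over the tray, and the wrist view shows it parallel to the deck and about 0.9 mm to the +x side. I'll correct that and lower.

Emit:
send_rows(
  plan=[
    {"travel": [0,-0.9,10],"delta_rot": [0,0,0],"fingers": 1},
    {"travel": [0,0,10],"delta_rot": [0,0,0],"fingers": 1},
    {"travel": [0,0,3],"delta_rot": [0,0,0],"fingers": 1},
    {"travel": [0,0,2],"delta_rot": [0,0,0],"fingers": 1},
    {"travel": [0,0,1],"delta_rot": [0,0,0],"fingers": 1},
    {"travel": [0,0,0],"delta_rot": [0,0,0],"fingers": 1},
  ],
)

```text
clock: 25.05
eef_pos: [572.5, -103.9, 74.0]
eef_rot: [3.141, 0.0, 1.504]
wrist_force: [0.2, 0.9, -3.1]
finger_gap: 35.7
```

```bash
python3 f.py
```

```text
25.35 [ 572.45 -103.87   73.94] 35.79748407494702 [-0.22 -0.15 -2.19] [0.59 0.19 0.28] [-0.04 -0.09  0.02] [  0.   -61.4  -32.81   0.06   0.03   0.  ]
```

Emit:
send_rows(
  plan=[
    {"travel": [0,0,0.8],"delta_rot": [0,0,0],"fingers": 1},
    {"travel": [0,0,0.6],"delta_rot": [0,0,0],"fingers": 1},
    {"travel": [0,0,0],"delta_rot": [0,0,0],"fingers": 1},
  ],
)

```text
clock: 25.72
eef_pos: [572.4, -103.8, 72.4]
eef_rot: [3.142, -0.0, 1.504]
wrist_force: [0.1, 0.2, -1.9]
finger_gap: 35.9
```

```bash
python3 f.py
```

```text
26.025 [ 572.41 -103.85   72.43] 35.91645427819498 [ 0.31 -0.25 -2.26] [0.7  0.26 0.43] [-0.03 -0.1  -0.01] [  0.01 -61.37 -32.69   0.06   0.04  -0.  ]
```

Emit:
send_rows(
  plan=[
    {"travel": [0,0,0.8],"delta_rot": [0,0,0],"fingers": 1},
    {"travel": [0,0,0.4],"delta_rot": [0,0,0],"fingers": 1},
    {"travel": [0,0,0],"delta_rot": [0,0,0],"fingers": 1},
  ],
)

```text
clock: 26.4
eef_pos: [572.5, -103.9, 72.3]
eef_rot: [3.141, 0.0, 1.504]
wrist_force: [-5.3, 0.7, 10.0]
finger_gap: 35.6
```

```bash
python3 f.py
```

```text
26.7 [ 572.48 -103.87   72.34] 35.75278782298621 [-5.86  1.12  9.67] [0.59 0.39 0.38] [ 0.23  1.12 -0.  ] [ -0.1  -55.16 -31.13   0.09  -1.63  -0.  ]
```

Contact with the tray floor at the expected height (12 N total). I'll back off and ease the grip to a light hold.

Emit:
send_rows(
  plan=[
    {"travel": [0,0,-1],"delta_rot": [0,0,0],"fingers": 1},
    {"travel": [0,0,0],"delta_rot": [0,0,0],"fingers": 1},
    {"travel": [0,0,0],"delta_rot": [0,0,0],"fingers": 1},
  ],
  grip_force=3,
)

```text
clock: 27.08
eef_pos: [572.5, -103.9, 72.3]
eef_rot: [3.141, -0.0, 1.504]
wrist_force: [0.2, 0.6, 1.5]
finger_gap: 35.8
```

```bash
python3 f.py; python3 - <<'E'
from h import *
t=snap('top'); P=pts(t); m=(P[...,2]>74)&(P[...,2]<90)&(abs(P[...,0]-567)<150)&(abs(P[...,1]+168)<160)&(t['color'].min(-1)>180)
print(cv2.minAreaRect(P[m][:,:2].astype(np.float32)))
E
```

```text
27.375 [ 572.48 -103.86   72.35] 36.08394732825651 [-1.71  0.14  2.62] [0.87 0.59 0.45] [ 0.04  0.13 -0.01] [ -0.1  -58.7  -31.48   0.04  -0.3   -0.01]
((0.0, 0.0), (0.0, 0.0), 0.0)
```

Emit:
send_rows(
  plan=[
    {"travel": [-1,0,-0.4],"delta_rot": [0,0,0],"fingers": 1},
    {"travel": [-3,0,0],"delta_rot": [0,0,0],"fingers": 1},
    {"travel": [-3,0,0],"delta_rot": [0,0,0],"fingers": 1},
    {"travel": [-3,0,0],"delta_rot": [0,0,0],"fingers": 1},
    {"travel": [-3,0,0],"delta_rot": [0,0,0],"fingers": 1},
    {"travel": [-3,0,0],"delta_rot": [0,0,0],"fingers": 1},
    {"travel": [-2,0,0],"delta_rot": [0,0,0],"fingers": 1},
  ],
)

```text
clock: 28.3
eef_pos: [571.2, -122.0, 72.6]
eef_rot: [-3.142, 0.0, 1.504]
wrist_force: [-0.3, 0.0, -1.1]
finger_gap: 35.8
```

```bash
cat > chk.py <<'E'
from h import *
import sys
np.set_printoptions(precision=1,suppress=True)
c=snap('wrist'); s=manip.read_state(); print(s['clock'],s['eef_pos'],s['wrist_force'],s['finger_gap']); save(c,sys.argv[1])
P=pts(c);C=c['color'].astype(int); T=T_tool(); Q=(P-T[:3,3])@T[:3,:3]
z=P[...,2]
m=(z>110)&(z<125)&(C.max(-1)<120)&(abs(Q[...,1])<12); 
print('case top tail end (tool x, world y):',np.percentile(Q[m][:,0],99.5),P[m][:,1].max(),'n',m.sum())
d=(z>76)&(z<88)&(C.min(-1)>170); print('deck tail y',[np.percentile(P[d&(abs(P[...,0]-x)<3)][:,1],99) for x in(535,615)], 'toolx',np.percentile(Q[d][:,0],99.5))
for r in (170,200,230):
    k=np.where((z[r]>110)&(z[r]<125)&(C[r].max(-1)<120))[0];k=k[(k>200)&(k<360)];dd=np.where(d[r])[0]
    print(r,(k[0],k[-1]) if len(k) else '',(dd[0],dd[-1]) if len(dd) else '')
E
python3 f.py; python3 chk.py w8.png
```

```text
28.6 [ 571.22 -121.73   72.65] 35.87045587392018 [-0.2   0.19 -2.46] [0.43 0.51 0.34] [-0.06 -0.09  0.01] [ -0.08 -61.7  -32.8    0.06   0.03  -0.  ]
28.65 [ 571.2 -121.7   72.7] [ 0.1 -0.3 -1.3] 36.111694758449886
case top tail end (tool x, world y): 54.62448277881864 -66.39110466965789 n 9341
deck tail y [np.float64(-42.479054733956794), np.float64(-47.564781437848474)] toolx 77.45053225390102
170 (np.int64(235), np.int64(320)) (np.int64(171), np.int64(384))
200 (np.int64(236), np.int64(319)) (np.int64(174), np.int64(382))
230 (np.int64(237), np.int64(318)) (np.int64(176), np.int64(380))
```

Emit:
send_rows(
  plan=[
    {"travel": [-1,0,0],"delta_rot": [0,0,0],"fingers": 1},
    {"travel": [-1,0,0],"delta_rot": [0,0,0],"fingers": 1},
    {"travel": [-1,0,0],"delta_rot": [0,0,0],"fingers": 1},
    {"travel": [-1,0,0],"delta_rot": [0,0,0],"fingers": 1},
    {"travel": [0,0,0],"delta_rot": [0,0,0],"fingers": 1},
  ],
)

```text
clock: 29.28
eef_pos: [570.9, -125.9, 72.7]
eef_rot: [-3.142, -0.0, 1.504]
wrist_force: [0.6, -0.6, -2.6]
finger_gap: 35.8
```

Emit:
send_rows(
  plan=[
    {"travel": [-1,0,0],"delta_rot": [0,0,0],"fingers": 1},
    {"travel": [-1,0,0],"delta_rot": [0,0,0],"fingers": 1},
    {"travel": [0,0,0],"delta_rot": [0,0,0],"fingers": 1},
  ],
)

```text
clock: 29.65
eef_pos: [570.8, -127.8, 72.6]
eef_rot: [-3.142, -0.0, 1.504]
wrist_force: [-0.3, 0.5, -2.4]
finger_gap: 35.6
```

Emit:
send_rows(
  plan=[
    {"travel": [-1,0,0],"delta_rot": [0,0,0],"fingers": 1},
    {"travel": [0,0,0],"delta_rot": [0,0,0],"fingers": 1},
  ],
)

```text
clock: 29.9
eef_pos: [570.7, -128.5, 72.7]
eef_rot: [-3.141, -0.001, 1.504]
wrist_force: [0.0, 4.5, -0.2]
finger_gap: 36.4
```

```bash
python3 f.py; python3 chk.py w9.png
```

```text
30.2 [ 570.7  -128.69   72.63] 35.970119166859 [-0.69  4.1  -1.17] [0.32 0.52 0.35] [ 0.78  0.04 -0.01] [ -2.36 -61.35 -33.32  -0.85  -0.49  -0.02]
30.25 [ 570.7 -128.7   72.6] [ 0.9  4.3 -0.8] 36.121887260586306
case top tail end (tool x, world y): 55.483443105141255 -72.43416791563833 n 8891
deck tail y [np.float64(-42.57587918943699), np.float64(-47.58515912951311)] toolx 84.09588496605014
170 (np.int64(235), np.int64(320)) (np.int64(171), np.int64(384))
200 (np.int64(236), np.int64(319)) (np.int64(174), np.int64(382))
230 (np.int64(237), np.int64(317)) (np.int64(176), np.int64(380))
```

It met the stop at y = -128.7 with a 4 N push, and the car's deck edges haven't moved. I'll release and retreat upward.

Emit:
send_rows(
  plan=[
    {"travel": [0,0,0],"delta_rot": [0,0,0],"fingers": 0.1},
    {"travel": [0,0,0],"delta_rot": [0,0,0],"fingers": -0.1},
    {"travel": [0,0,0],"delta_rot": [0,0,0],"fingers": -0.2},
    {"travel": [0,0,0],"delta_rot": [0,0,0],"fingers": -0.2},
    {"travel": [0,0,-15],"delta_rot": [0,0,0],"fingers": -0.2},
    {"travel": [0,0,-35],"delta_rot": [0,0,0],"fingers": -0.2},
    {"travel": [-20,0,-40],"delta_rot": [0,0,0],"fingers": -0.2},
    {"travel": [-40,0,-10],"delta_rot": [0,0,0],"fingers": -0.2},
    {"travel": [-40,0,0],"delta_rot": [0,0,0],"fingers": -0.2},
    {"travel": [-30,0,0],"delta_rot": [0,0,0],"fingers": -0.2},
    {"travel": [-10,0,0],"delta_rot": [0,0,0],"fingers": -0.2},
    {"travel": [0,0,0],"delta_rot": [0,0,0],"fingers": -0.2},
  ],
)

```text
clock: 31.75
eef_pos: [561.5, -268.3, 173.0]
eef_rot: [3.141, -0.0, 1.504]
wrist_force: [-0.2, -0.0, -0.2]
finger_gap: 56.5
```

```bash
python3 - <<'E'
from h import *
np.set_printoptions(precision=1,suppress=True)
c=snap('wrist'); s=manip.read_state(); print(s['clock'],s['eef_pos'],s['wrist_force'],s['finger_gap'])
P=pts(c); C=c['color']; z=P[...,2]
m=(C.max(-1)<120)&(z>100)&(z<125)&(abs(P[...,0]-571)<40)
q=P[m]; print('case',cv2.minAreaRect(q[:,:2].astype(np.float32)),np.percentile(q[:,2],[5,50,95]),q[:,1].min(),q[:,1].max())
A=np.c_[q[:,:2]-q[:,:2].mean(0),np.ones(len(q))]; print('tilt',np.linalg.lstsq(A,q[:,2],rcond=None)[0]*[57,57,1])
u=np.median(np.where(m)[1]).astype(int)
for r in range(90,230,8): print(r,P[r,u],C[r,u],end=' | ')
d=(z>76)&(z<88)&(C.min(-1)>170); print('deck tail y',[np.percentile(P[d&(abs(P[...,0]-x)<3)][:,1],99) for x in(535,615)])
save(c,'w10.png')
for n in('top','side'):
    t=snap(n);P2=pts(t)
    mm=(P2[...,2]>22)&(P2[...,2]<48)&(P2[...,0]>420)&(P2[...,0]<640)&(P2[...,1]>100)&(P2[...,1]<430)&(t['color'].max(-1)<110)
    k,l,st,ce=cv2.connectedComponentsWithStats(mm.astype(np.uint8))
    for i in range(1,k):
        if st[i,4]>60: print(n,cv2.minAreaRect(P2[l==i][:,:2].astype(np.float32)))
    mm=(P2[...,2]>74)&(P2[...,2]<90)&(abs(P2[...,0]-567)<150)&(abs(P2[...,1]+168)<160); print(n,'deck',cv2.minAreaRect(P2[mm][:,:2].astype(np.float32)))
    if n=='side': b=t
cv2.imwrite('pics/f.png',cv2.resize(np.hstack([c['color'],cv2.resize(b['color'][130:310,220:460],(560,420))])[...,::-1],(800,300)))
E
```

```text
31.8 [ 561.6 -267.8  173. ] [-0.2  0.3 -0.5] 56.683860008657796
case ((566.84521484375, -200.96214294433594), (149.2523193359375, 48.34241485595703), 86.07994079589844) [101.1 117.8 119.2] -276.9707708322426 -125.2665854361059
tilt [ -1.1   8.5 116.4]
90 [ 568.8 -180.3  125.9] [137 132 126] | 98 [ 568.5 -185.1  125.2] [120 118 111] | 106 [ 568.1 -190.1  126.4] [137 133 127] | 114 [ 567.8 -195.   126.9] [134 131 124] | 122 [ 567.6 -200.6   82.2] [146 142 133] | 130 [ 567.2 -206.6   81.4] [146 141 132] | 138 [ 566.8 -212.7   81.5] [135 131 123] | 146 [ 566.4 -218.    91. ] [ 54 145  73] | 154 [ 566.  -224.1   90.2] [ 53 144  73] | 162 [ 565.6 -230.    91.3] [ 50 144  72] | 170 [ 565.2 -236.1   91.1] [ 51 144  70] | 178 [ 564.8 -242.3   91. ] [ 50 130  66] | 186 [ 564.4 -247.5   96.2] [54 59 50] | 194 [ 564.  -254.    94.6] [55 59 51] | 202 [ 563.6 -259.9   96.5] [56 59 50] | 210 [ 563.2 -266.4   95.7] [57 59 50] | 218 [ 562.8 -272.8   95.6] [59 58 51] | 226 [ 562.3 -280.6   91.2] [ 58 133  65] | deck tail y [np.float64(-115.05684292527147), np.float64(-120.70200845563235)]
top ((604.3468627929688, 173.2937469482422), (33.8995475769043, 109.19158172607422), 20.247661590576172)
top ((474.3703308105469, 173.55111694335938), (33.15751647949219, 109.32422637939453), 14.322657585144043)
top deck ((570.0614624023438, -140.66409301757812), (199.16714477539062, 111.90242767333984), 86.45537567138672)
side ((605.0963745117188, 174.955810546875), (34.460609436035156, 110.75609588623047), 19.68657875061035)
side ((475.18255615234375, 174.12423706054688), (34.61753463745117, 114.01997375488281), 14.25121021270752)
side deck ((568.5339965820312, -168.15072631835938), (256.880615234375, 112.89215087890625), 86.50475311279297)
```

View pics/f.png

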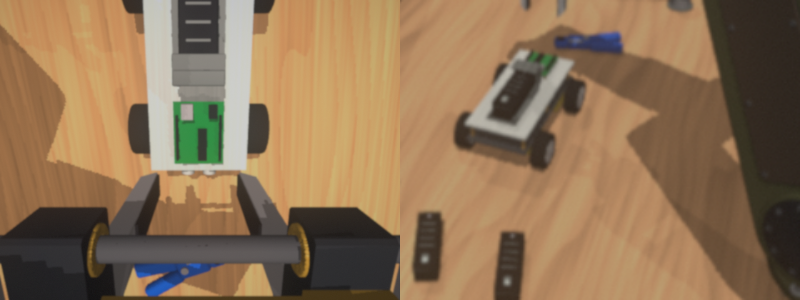

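Both empties are within about 2 mm of where they lay, the car hasn't moved, and the case nose is under the lip. I'll take one close look at the tail end to confirm it stayed home.

Emit:
send_rows(
  plan=[
    {"travel": [15,0,0],"delta_rot": [0,0,0],"fingers": -0.2},
    {"travel": [30,0,0],"delta_rot": [0,0,0],"fingers": -0.2},
    {"travel": [40,0,0],"delta_rot": [0,0,0],"fingers": -0.2},
    {"travel": [35,0,10],"delta_rot": [0,0,0],"fingers": -0.2},
    {"travel": [15,0,20],"delta_rot": [0,0,0],"fingers": -0.2},
    {"travel": [5,0,10],"delta_rot": [0,0,0],"fingers": -0.2},
    {"travel": [0,0,0],"delta_rot": [0,0,0],"fingers": -0.2},
    {"travel": [0,0,0],"delta_rot": [0,0,0],"fingers": -0.2},
  ],
)

```text
clock: 32.9
eef_pos: [571.0, -129.3, 133.3]
eef_rot: [3.141, 0.0, 1.504]
wrist_force: [0.2, -0.4, -0.5]
finger_gap: 56.6
```

```bash
python3 chk.py w11.png; python3 - <<'E'
from h import *
np.set_printoptions(precision=1,suppress=True)
c=snap('wrist');P=pts(c);z=P[...,2]
r=np.where((c['color'].max(-1)<120)&(z>112)&(z<125)&(abs(P[...,0]-574)<8))
q=P[r]; A=np.c_[q[:,:2]-q[:,:2].mean(0),np.ones(len(q))]; print('lid z, slopes deg',np.linalg.lstsq(A,q[:,2],rcond=None)[0]*[57.3,57.3,1],q[:,1].min(),q[:,1].max())
m=(c['color'].max(-1)<120)&(z>85)&(z<125)&(abs(P[...,0]-574)<8); print('tail end y',np.percentile(P[m][:,1],[99,99.8]))
for d in tip_of('case_a_center','wrist')+tip_of('tray_home','wrist'): print(d['confidence'],w(c,d['at']))
E
```

```text
32.95 [ 571.  -129.4  133.4] [-0.3 -0.7  0.4] 56.08804711161579
case top tail end (tool x, world y): 56.11863430794586 -72.51751177435295 n 5939
deck tail y [np.float64(-42.49743632234782), np.float64(-47.89386466783545)] toolx 84.96857350096111
170 (np.int64(247), np.int64(307)) (np.int64(197), np.int64(357))
200 (np.int64(247), np.int64(306)) (np.int64(199), np.int64(356))
230 (np.int64(248), np.int64(306)) (np.int64(200), np.int64(354))
lid z, slopes deg [  0.3  -1.  118.1] -186.7545314239625 -72.82391622863759
tail end y [-73.4 -72.9]
0.97 [ 568.1 -132.7  102.3]
```

```bash
python3 - <<'E'
from h import *
np.set_printoptions(precision=2,suppress=True)
c=snap('wrist');P=pts(c);z=P[...,2];C=c['color']
def fit(m):
    q=P[m]; 
    for _ in range(3):
        A=np.c_[q[:,:2]-q[:,:2].mean(0),np.ones(len(q))]; k=np.linalg.lstsq(A,q[:,2],rcond=None)[0]; e=q[:,2]-A@k; q=q[abs(e)<2*e.std()]
    print(k*[57.3,57.3,1],len(q),q[:,1].min(),q[:,1].max())
fit((C.max(-1)<120)&(z>112)&(z<125)&(abs(P[...,0]-574)<9)&(P[...,1]>-125)&(P[...,1]<-75))
fit((C.min(-1)>170)&(z>76)&(z<88)&(P[...,1]>-125)&(P[...,1]<-48))
E
```

```text
[  0.19   0.09 117.86] 1855 -124.96952258901557 -75.00962598413865
[-0.01  0.07 81.86] 10796 -124.99869660565719 -48.00333664078461
```

The lid is flat (0.1°, same as the deck), 36 mm above it as expected. The hand is clear of everything, so I'm handing in.

```bash
python3 -c "
from cell import manip
print(manip.sign_off(), manip.read_state()['clock'])"
```

```text
the job is handed in; nothing more can be done
the job is handed in; nothing more can be done
```

The loaded case is in the car's tray, slid under the lip and up against the contact block. The job was handed in at about 33 s, with the gripper open and clear of everything.

- **Finding the heavy case:** I lifted all three. The first two read about -0.5 N and -0.2 N, so they are empty. The third, the one that lay at about (537, 338), read -2.1 N.
- **Empty cases:** Both are back flat on the bench, within about 2 mm of where they lay.
- **Seating:** With a 3 N grip the case met the stop at y = -128.7 mm, pushing with about 4 N. After release its tail end was still 28.9 mm from the car's tail edge (29 mm expected). The lid was level, to 0.1°.
- **Car:** The deck edges stayed put, to within a few tenths of a millimetre, through the slide and release. An earlier press of about 12 N downward while lowering the case did not visibly shift it.

**What went wrong or disagreed:**
- **Tip position:** The given tip reach of +19 mm did not match the scene. The fingertips were at about -20 mm in the tool frame, so my first two grasps closed above the case without moving it. I corrected this using wrist-camera depth and checked for contact force on the way down.
- **Tilt reading:** One check of the lid gave 1° of tilt, but it included points from other parts. The cleaner fit showed it flat.
- **Not checked:** I did not measure the screwdriver, multimeter and stripper afterwards; the arm was never sent down near them.

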